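Level the gauge stage and present the reference plate to the lens

TASK

Set up the optical gauge for its check: first turn the bar-shaped tilt screw until the hinged stage sits level, then swing the holder's flap up so that it stays standing open, and draw the reference plate up out of its slot. Bring it over the stage and finish while holding it there in the gripper, upright and face-on to the lens, its window centred on the lens axis above the middle of the stage, touching neither stage nor lens; leave the flap open and the other things on the bench where they are.

Things in the scene. Friction and masses are not known exactly. Their poses are not given: they have to be found in the camera images.
- gauge: bench optical gauge, fixed to the table: dark grey base 190 (x) x 380 (y) x 30 mm high, y from -175 to +205 mm. On its +y side a lens tower 90 x 80 mm, 175 mm high, with a black lens barrel 48 mm across that looks along the gauge's -y axis, barrel end at y = 85 mm; in the middle the hinged stage; on its -y side the tilt screw. Origin: on the table under the middle of the stage; z up
- lens_point (a point): point in the air on the lens axis, straight above the middle of the level stage: 130 mm above the table, 55 mm above the level stage top. Axes as the gauge; the lens axis is its y
- stage (a joint): tilt of the stage in rad about a hinge along the gauge's x at the stage's lens-side edge (gauge y = 60 mm, 70 mm up): 0 = level, positive = the edge towards the tilt screw hangs low. Starts low by 0.09 to 0.18. It follows the tilt screw: tilt = -0.15 x tilt_knob; pushing the stage itself is resisted by the screw
- stage_mid (a point): middle of the stage's top face, turns with the stage (its z is the stage's normal). Stage: steel plate 140 (x) x 120 (y) x 10 mm, top 75 mm above the table when level
- tilt_knob (a joint): angle of the tilt screw's knob in rad, grows when turned clockwise seen from above, which lifts the low edge; 0 = stage level, bar along the gauge's x; range -1.4 to 0.9, starts between -1.2 and -0.6. Stays where it is left; friction about 0.12 N m
- tilt_knob_grip (a point): grip point of the knob, on its vertical axis at gauge y = -135 mm, 92 mm above the table, turns with the knob. The knob is a black upright bar 44 mm long (along this point's x), 12 mm thick (y), 34 mm tall, top 102 mm above the table, on a disc 36 mm across whose top is 68 mm above the table
- holder: covered plate holder, fixed: black open-topped box 130 (x) x 140 (y) x 85 mm high, walls 5 mm, its top closed by the flap. Inside a grey block fills it up to 40 mm above the table, with one slot along the holder's x (84 mm long, 13 mm wide, bottom 5 mm above the table) in the middle; the plate stands in it. Origin: centre of underside on the table
- flap_hinge (a point): middle of the flap's hinge line, on the holder's far (+x) rim, 88 mm above the table; axes as the holder, the hinge line is its y
- flap (a joint): opening of the flap in rad: 0 shut, 1.57 upright, stop at 1.9; starts 0 to 0.15. Stiff hinge: stays where it is left; takes about 2 N at the handle
- flap_handle (a point): middle of the flap's loop handle, moves with the flap: a round steel bar 10 mm thick along the holder's y, 100 mm between its two end rods, in the flap's plane, 172 mm from the hinge line, 35 mm of gap to the flap's free edge. Flap shut: it juts out in front (-x) of the holder, 88 mm up; flap upright: it is the top. Flap: aluminium sheet 132 x 142 x 5 mm
- plate: reference plate hidden under the flap, loose: aluminium frame 80 mm long (x), 10 mm thick (y), 70 mm tall (z), 0.1 to 0.2 kg, with a square glass window; stands on edge in the slot, lower 35 mm inside the slot, upper 35 mm free above the grey block (top 75 mm above the table). Origin: centre of its lower edge; z up along its height
- plate_window (a point): centre of the plate's 36 x 36 mm window, 30 mm above its lower edge, 40 mm below its top; axes as the plate, y is normal to its face
- gauge_block: plain steel gauge block 35 x 30 x 30 mm, loose near the gauge; a bystander. Origin: centre of underside
- pin_gauge: upright steel pin gauge 18 mm thick, 45 mm tall on a 28 mm foot, loose near the gauge; a bystander. Origin: centre of underside
- ring_gauge: steel ring gauge 52 mm across, 16 mm high, lying flat near the gauge; a bystander. Origin: centre of underside
- plug_gauge: dark steel plug gauge, 36 mm foot, 18 mm stem, 52 mm tall, standing beside the holder; a bystander. Origin: centre of underside
- pot: white mug 76 mm wide, 90 mm high, out to the robot's right; a bystander. Origin: centre of underside

How it is judged:
By the outcome, as a careful person would: the job done as asked, in the order asked, and still so for the second after the job is handed in, while the arm keeps its last pose, push and grip.
It also fails if it takes over 72 s, if anything falls off the work surface, if the arm or the gripper's body presses on something with over 40 N, if the wrist force passes 120 N, or if a joint passes its speed limit or range.

ROBOT

A 7-joint arm with a two-finger parallel gripper is mounted at the origin on the work surface. World frame = base frame: x ahead of the robot, y to its left, z up, the work surface at z = 0. Lengths are in m, angles in rad, forces in N, time in s.
With the tool pointing down it reaches from about 0.35 to 0.9 m from the base axis. Payload 8.1 kg.
Tool frame: the origin (TCP) lies midway between the tips of the shut fingers; the grasp point (between the pads) lies 19 mm behind it; z points along the fingers, y is the line along which they close (so a half turn about z gives the same grasp; the last joint's range is limited). The gripper opens to 92 mm and grips with 3 to 60 N. Pads are 19 mm wide; open, the fingers measure 130 mm over their backs; the gripper's body (75 mm by 190 mm) begins 47 mm behind the grasp point.
Start: joints at [-1.283, 0.434, 0.025, 1.573, -0.012, 1.134, -0.075], TCP at [0.238, 0.578, 0.194] pointing down, gripper open.
Joint ranges: [-2.62, 2.62], [-0.44, 2.09], [-1.27, 1.32], [0.08, 2.57], [-1.32, 4.46], [0.12, 2], [-2.74, 2.74]. Speed limits (rad/s): [2.22, 2.22, 3.01, 3.01, 3.14, 3.14, 3.14].

INTERFACE

Orientations are given as a rotation vector (axis times angle).
In Python, from cell import arm gives the robot as it stands.
- The arm moves only by the tool carry_out, never from a script. Its arguments are lists of equal length, an entry for each row: "claw": the finger opening in cm, from 0 to 9.18; "delta_pos": the shift along the tool's x, y, z in cm, a list of three; "angular": the turn, a rotation vector about the tool's x, y, z in rad, a list of three. In form: {"claw": [claw, ...], "delta_pos": [[dx, dy, dz], ...], "angular": [[ax, ay, az], ...]}. A call has 1 to 20 rows; each row shifts and turns the commanded pose from where the row before left it, along the tool's axes as they then stand; what a row does not reach is not made up. A row lasts 1/10 s, in which the tool goes at most 50 mm and 8.59 degrees, less where a joint would pass 70% of its speed; a pose out of reach is approached as far as the arm can. A call with a gripper value outside its range is refused whole. The fingers move at their own pace and stop on an object; "force" is the grip in N (left out, the last holds). Time passes only in rows, so rows that do not move let the fingers close. It gives the time, the measured TCP pose, the force, the opening and the grip force at its end, in the units of the state.
- arm.observe(): the state, without advancing time (a new reading comes with each control period).
- arm.get_image(name): name is "scene" or "top"; returns a dict with "frame" (420x560x3 uint8, red, green, blue), "mtx" (3x3 intrinsics, pixels), "T" (4x4, takes a point from camera to world coordinates). Camera axes: x right, y down, z forward; pixel columns grow to the right and rows downward; lengths in m; the calibration is good to about 2 mm. A picture is of the moment at which its call begins. There is no depth.
- arm.sign_off(): hands the job in; it is judged then, once.
Trained networks look in a picture, given as the dict that the camera call returned (one of the last four; its "shot" number tells which), for a name from the list of things; names that differ only in an ending like _2 or _b are one class to them, and where a whole thing is asked for, a point or a joint stands for the part that bears it (a point fixed in the world has none). Each returns a list of dicts, best first, with "conf" (0 to 1); they miss things now and then, are a little off and sometimes report something else, mostly with a low value. They report only what shows in the picture. A call takes as long as a camera call.
- arm.look_for(label, picture): "centre" ([column, row] as shares, 0 to 1, of the picture: columns of its width, rows of its height, amid what is visible of it).
- arm.trace(label, picture): "region" (420x560 bool, what is visible of it) and "centre" ([column, row] as shares, 0 to 1, of the picture: columns of its width, rows of its height, amid what is visible of it).
- arm.place_of(label, picture): "centre" ([column, row] as shares, 0 to 1, of the picture: columns of its width, rows of its height: a listed point, or the origin of a listed thing).
The state is a dict: "clock": time; "joints": joint angles; "dq": joint speeds; "joint_efforts": joint torques, N m; "position": TCP position; "ee_rot": TCP orientation; "force": force on the tool from outside, world axes, zero at the start; "ft_torque": the same for the moment, N m; "width": opening from 0.0 (shut) to 1.0 (fully open); "gripper_force": force on a finger pad.
Only numpy, scipy, OpenCV 4.12 (cv2) and the standard library are available. Lean on these libraries where they do the work, as an engineer would, in place of code of your own. Each camera call takes 0.05 s, during which the arm holds its last target. There are 200 camera calls.

## Working session

There is one attempt and no reset: what is moved stays moved. The work goes in short steps, Python scripts to look and compute and a tool call to move; the robot and the scene stay as the last step left them, time stands still between calls to the robot, and variables do not carry over. Pictures are saved under pics/ and viewed, at most 10 in all, crops included, and the job is handed in when it is done.

Besides the shell and the picture viewer there is one more tool, called after "Emit:" as name(argument=value, ...) on one line, values as JSON. carry_out: Moves the arm, as the interface text tells. Its arguments: {"type":"object","properties":{"claw":{"type":"array","items":{"type":"number"}},"delta_pos":{"type":"array","items":{"type":"array","items":{"type":"number"}}},"angular":{"type":"array","items":{"type":"array","items":{"type":"number"}}},"force":{"type":"number"}},"required":["claw","delta_pos","angular"]}

```bash
ls; mkdir -p pics
cat > h.py <<'E'
import numpy as np, cv2
from cell import arm
from scipy.spatial.transform import Rotation as R
def ray(p,c):
    uv=np.array([c[0]*560,c[1]*420,1.]); d=p["T"][:3,:3]@np.linalg.solve(p["mtx"],uv)
    return p["T"][:3,3],d/np.linalg.norm(d)
def proj(p,X):
    q=np.linalg.inv(p["T"])@np.append(X,1); u=p["mtx"]@q[:3]; return u[:2]/u[2]
def tri(rs):
    A=sum(np.eye(3)-np.outer(d,d) for o,d in rs); b=sum((np.eye(3)-np.outer(d,d))@o for o,d in rs)
    X=np.linalg.solve(A,b); return X,[np.linalg.norm((np.eye(3)-np.outer(d,d))@(X-o)) for o,d in rs]
def save(p,n): cv2.imwrite("pics/"+n,p["frame"][:,:,::-1])
E
python3 - <<'E'
from h import *
np.set_printoptions(precision=4,suppress=True)
print(arm.observe())
P={n:arm.get_image(n) for n in("scene","top")}
for n in P: save(P[n],n+"0.png"); print(n,P[n]["T"],P[n]["mtx"])
for l in ["gauge","lens_point","stage_mid","tilt_knob_grip","holder","flap_hinge","flap_handle","plate","gauge_block","pin_gauge","ring_gauge","plug_gauge","pot"]:
    rs=[]
    for n in P:
        r=arm.place_of(l,P[n])
        if r: print(l,n,np.array(r[0]["centre"])*[560,420],r[0]["conf"],len(r)); rs.append(ray(P[n],r[0]["centre"]))
    if len(rs)==2: print("   ",*tri(rs))
E
```

```text
pics
{'clock': 0.0, 'joints': array([-1.2826,  0.4352,  0.025 ,  1.5741, -0.0116,  1.134 , -0.0751]), 'dq': array([-0.0003,  0.0005, -0.    ,  0.0004, -0.0029,  0.0005, -0.0008]), 'joint_efforts': array([  0.0012, -66.7869,   0.9855, -31.4456,  -0.0604,   0.0429,
         0.0002]), 'position': array([0.2379, 0.5773, 0.1931]), 'ee_rot': array([-0.61  , -3.0816,  0.0024]), 'force': array([ 0.6504, -0.5026, -0.4728]), 'ft_torque': array([ 0.0205,  0.0607, -0.018 ]), 'gripper_force': 0.0, 'width': 1.0008933157027962}
scene [[-0.7226  0.5283 -0.4457  1.0631]
 [ 0.6912  0.5445 -0.4752  0.3823]
 [-0.0084 -0.6515 -0.7586  0.9092]
 [ 0.      0.      0.      1.    ]] [[422.7048   0.     276.068 ]
 [  0.     422.7048 208.3342]
 [  0.       0.       1.    ]]
top [[ 0.0279 -0.9848  0.1715  0.3481]
 [-0.9996 -0.0281  0.0014 -0.1051]
 [ 0.0034 -0.1715 -0.9852  1.4315]
 [ 0.      0.      0.      1.    ]] [[462.5036   0.     275.3762]
 [  0.     462.5036 211.4294]
 [  0.       0.       1.    ]]
gauge scene [378.28  286.902] 0.75 2
gauge top [183.792 234.192] 0.94 1
    [ 0.5207  0.1743 -0.0002] [np.f
[... 1049 characters left out ...]
302 -0.19    0.0929] [np.float64(0.004860918791820457), np.float64(0.004860918791820289)]
gauge_block scene [376.6   345.198] 0.58 1
pin_gauge scene [317.52 298.62] 0.69 1
pin_gauge top [215.992 192.318] 0.59 1
    [ 0.6537  0.0869 -0.0022] [np.float64(0.00014301029396331645), np.float64(0.0001430102939633133)]
ring_gauge scene [395.192 239.316] 0.72 2
ring_gauge top [206.192 280.602] 0.57 1
    [ 0.3747  0.1069 -0.0056] [np.float64(0.003948487740538844), np.float64(0.003948487740538948)]
plug_gauge top [347.984 251.58 ] 0.67 1
pot scene [209.384 139.482] 0.59 1
pot top [423.808 255.402] 0.62 1
    [ 0.473  -0.5691 -0.011 ] [np.float64(0.00048808127282663), np.float64(0.0004880812728265666)]
```

View pics/scene0.png

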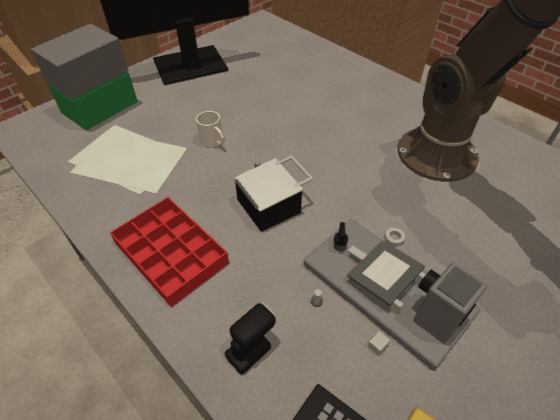

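View pics/top0.png

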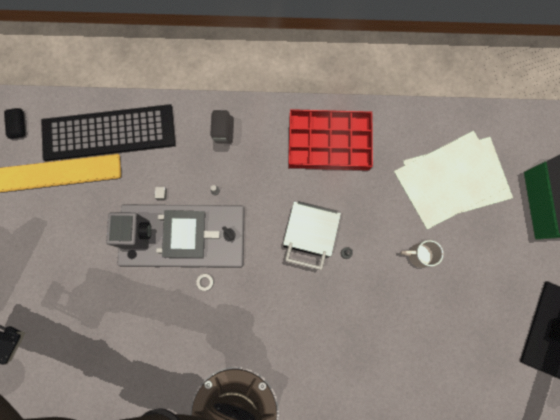

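The scene view shows the gauge with its knob around (342,235), the tower at (450,300) and the holder at (270,195), flap shut and its handle at (295,170). In the top view the gauge is nearly axis-aligned at (180,235), and the holder at (312,230) is turned by about 10°. Next I'll refine the poses with silhouette fits.

```bash
cat >> h.py <<'E'
def box(x0,x1,y0,y1,z0,z1): return np.array([[x,y,z] for x in(x0,x1) for y in(y0,y1) for z in(z0,z1)],float)
S=4
def render(p,parts):
    m=np.zeros((420*S,560*S),np.uint8)
    for X in parts:
        q=np.array([(proj(p,x)+0.5)*S for x in X])
        cv2.fillConvexPoly(m,cv2.convexHull(np.round(q*16).astype(np.int32).reshape(-1,1,2)),255,shift=4)
    return cv2.resize(m,(560,420),interpolation=cv2.INTER_AREA)/255.
def tf(X,x,y,a): return X@R.from_euler("z",a).as_matrix().T+[x,y,0]
def fit(model,masks,x0,step):
    from scipy.optimize import minimize
    def c(v):
        return sum(np.abs(render(p,model(v))-m).sum()/m.sum() for p,m in masks)
    s=np.array([x0]+[np.array(x0)+np.eye(len(x0))[i]*step[i] for i in range(len(x0))])
    r=minimize(c,x0,method="Nelder-Mead",options=dict(initial_simplex=s,xatol=1e-4,fatol=1e-4,maxiter=250)); return r.x,r.fun
E
cat > m.py <<'E'
from h import *
np.set_printoptions(precision=4,suppress=True)
P={n:arm.get_image(n) for n in("scene","top")}
T={}
for l in ["gauge","holder","stage","tilt_knob","flap"]:
    for n in P:
        r=arm.trace(l,P[n]); T[l,n]=r[0]["region"] if r else None
        print(l,n,[(x["conf"],int(x["region"].sum())) for x in r])
ov=[]
for n,(c,r) in {"scene":(220,140),"top":(110,180)}.items():
    f=P[n]["frame"][:,:,::-1].copy()
    for l,col in zip(["gauge","holder","stage","tilt_knob","flap"],[(0,0,255),(0,255,0),(255,0,0),(0,255,255),(255,0,255)]):
        if T[l,n] is not None:
            cs,_=cv2.findContours(T[l,n].astype(np.uint8),0,2); 
            big=cv2.resize(f,None,fx=3,fy=3,interpolation=cv2.INTER_CUBIC) if l=="gauge" else big
            cv2.drawContours(big,[k*3+1 for k in cs],-1,col,1)
    h=200 if n=="scene" else 100
    ov.append(big[r*3:(r+h)*3,c*3:(c+266)*3])
cv2.imwrite("pics/ov_scene.png",ov[0]); cv2.imwrite("pics/ov_top.png",ov[1])
np.savez("masks.npz",**{f"{l}_{n}":v for (l,n),v in T.items() if v is not None})
E
python3 m.py
```

```text
gauge scene [(0.63, 13171)]
gauge top [(0.85, 8189)]
holder scene [(0.6, 3424)]
holder top [(0.57, 2642), (0.43, 32), (0.33, 2475), (0.29, 2017)]
stage scene [(0.73, 2795)]
stage top [(0.95, 2038), (0.36, 107)]
tilt_knob scene [(0.51, 307), (0.46, 233)]
tilt_knob top [(0.61, 137)]
flap scene [(0.92, 2256), (0.45, 2809)]
flap top [(0.7, 2247)]
```

View pics/ov_scene.png

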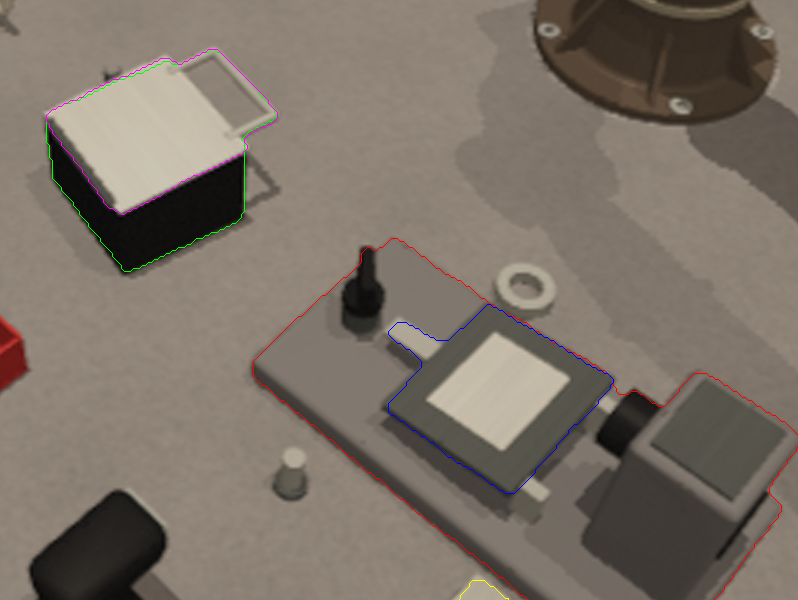

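View pics/ov_top.png

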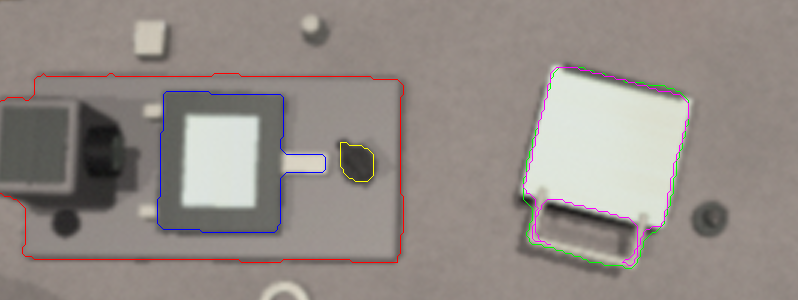

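```bash
cat > f.py <<'E'
from h import *
np.set_printoptions(precision=4,suppress=True)
M=np.load("masks.npz"); P={n:arm.get_image(n) for n in("scene","top")}
th=np.linspace(0,2*np.pi,24)
def disc(y,r,z0,z1): return np.array([[r*np.cos(t),y+r*np.sin(t),z] for t in th for z in(z0,z1)])
def bar(k): return box(-.022,.022,-.006,.006,.068,.102)@R.from_euler("z",-k).as_matrix().T+[0,-.135,0]
def stg(t):
    X=np.vstack([box(-.07,.07,-.06,.06,-.005,.005)]) + [0,-.06,0]
    Y=box(-.011,.011,-.165,-.12,-.004,.004)
    return [Z@R.from_euler("x",t).as_matrix().T+[0,.06,.07] for Z in (X,Y)]
def G(v):
    x,y,a,t,ty=v
    bl=np.array([[.024*np.cos(q),yy,.13+.024*np.sin(q)] for q in th for yy in(.085,ty)])
    return [tf(X,x,y,a) for X in [box(-.095,.095,-.175,.205,0,.03),box(-.045,.045,ty-.04,ty+.04,0,.175),bl,disc(-.135,.018,.03,.068),bar(-t/.15)]+stg(t)]
ms=[(P[n],M["gauge_"+n].astype(float)) for n in P]
g,e=fit(G,ms,[.52,.1735,0,.13,.15],[.01,.01,.05,.03,.02]); print("gauge",g,e)
for n in P: print(n,fit(G,[m for m in ms if m[0] is P[n]],g,[.01,.01,.03,.03,.01]))
def St(v): return [tf(X,v[0],v[1],v[2]) for X in stg(v[3])]
s,e=fit(St,[(P[n],M["stage_"+n].astype(float)) for n in P],list(g[:3])+[.13],[.01,.01,.05,.03]); print("stage",s,e)
def H(v):
    x,y,a,f=v
    F=box(-.132,0,-.071,.071,-.0025,.0025); B=[box(-.177,-.167,-.055,.055,-.005,.005)]+[box(-.172,-.13,w-.005,w+.005,-.005,.005) for w in(-.05,.05)]
    return [tf(X@R.from_euler("y",f).as_matrix().T+[.065,0,.088],x,y,a) for X in [F]+B]
def Hb(v): return H(v)[:1]+[tf(box(-.065,.065,-.07,.07,0,.085),*v[:3])]
def hole(m):
    c,_=cv2.findContours(m.astype(np.uint8),0,2); z=np.zeros(m.shape,np.uint8); cv2.drawContours(z,c,-1,1,-1); return z.astype(float)
def Hh(v):
    p=H(v); return [p[0],np.vstack(p[1:])]
r=fit(Hh,[(P[n],hole(M["flap_"+n])) for n in P],[.53,-.21,-.18,.05],[.01,.01,.05,.05]); print("flap",r)
for n in P: print(n,fit(Hh,[(P[n],hole(M["flap_"+n]))],r[0],[.01,.01,.03,.05]))
def Hs(v): return Hh(v)+[tf(box(-.065,.065,-.07,.07,0,.085),*v[:3])]
print("holder scene",fit(Hs,[(P["scene"],hole(M["holder_scene"]+M["flap_scene"]))],r[0],[.01,.01,.03,.05]))
np.save("g.npy",g)
E
python3 f.py
```

```text
gauge [0.5129 0.1694 0.0224 0.1463 0.1481] 0.056652273993898314
scene (array([0.5133, 0.1693, 0.02  , 0.1512, 0.1495]), np.float64(0.0299281993565781))
top (array([0.5123, 0.1692, 0.0212, 0.1783, 0.1469]), np.float64(0.020728907022572126))
stage [0.5126 0.1685 0.0153 0.1537] 0.08007136083018529
flap (array([ 0.5397, -0.2111, -0.2107,  0.0536]), np.float64(0.30191619088020705))
scene (array([ 0.5415, -0.2102, -0.2204,  0.0697]), np.float64(0.03764612548708496))
top (array([ 0.5389, -0.2113, -0.2251,  0.0934]), np.float64(0.2566524429086276))
holder scene (array([ 0.5373, -0.2104, -0.2169,  0.0344]), np.float64(0.02684526039715249))
```

```bash
cat > k.py <<'E'
from h import *
import sys
np.set_printoptions(precision=4,suppress=True)
P={n:arm.get_image(n) for n in("scene","top")}
g=[.5128,.1692,.0205]
th=np.linspace(0,2*np.pi,24)
disc=np.array([[.018*np.cos(t),-.135+.018*np.sin(t),z] for t in th for z in(.058,.068)])
def bar(k): return box(-.022,.022,-.006,.006,.068,.102)@R.from_euler("z",-k).as_matrix().T+[0,-.135,0]
ims=[]
D={}
for n in P:
    u=proj(P[n],tf(np.array([[0,-.135,.085]]),*g)[0]); gr=P[n]["frame"].max(2).astype(float)
    m=np.zeros(gr.shape); c,r=int(u[0]),int(u[1]); w=16
    m[r-w:r+w,c-w:c+w]=np.clip((85-gr[r-w:r+w,c-w:c+w])/50,0,1); D[n]=m
    ims.append(cv2.resize(P[n]["frame"][r-20:r+20,c-20:c+20,::-1],(400,400),interpolation=cv2.INTER_CUBIC))
cv2.imwrite("pics/knob.png",np.hstack(ims))
def cost(n,k,dx,dy):
    return np.abs(render(P[n],[tf(X,g[0]+dx,g[1]+dy,g[2]) for X in(disc,bar(k))])-D[n]).sum()
for k in np.arange(-1.4,.31,.1):
    print(round(k,2),*[ "%s %.1f"%(n,min(cost(n,k,dx,dy) for dx in(-.003,0,.003) for dy in(-.003,0,.003))) for n in P])
E
python3 k.py
```

```text
-1.4 scene 138.7 top 100.3
-1.3 scene 125.7 top 99.1
-1.2 scene 110.2 top 97.2
-1.1 scene 95.8 top 95.5
-1.0 scene 84.0 top 95.3
-0.9 scene 75.1 top 94.8
-0.8 scene 68.2 top 94.1
-0.7 scene 62.2 top 93.3
-0.6 scene 62.6 top 93.2
-0.5 scene 71.4 top 94.1
-0.4 scene 81.1 top 95.2
-0.3 scene 90.8 top 96.5
-0.2 scene 101.5 top 97.4
-0.1 scene 112.3 top 98.7
0.0 scene 122.8 top 100.1
0.1 scene 136.0 top 101.2
0.2 scene 146.7 top 102.1
0.3 scene 156.8 top 102.4
```

View pics/knob.png

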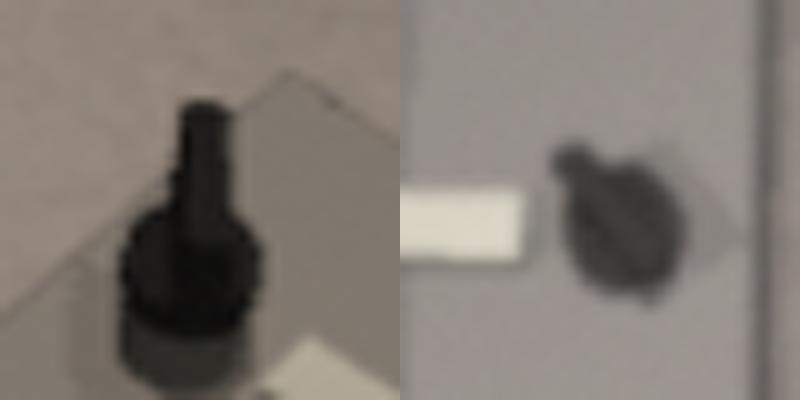

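Both crops show the bar running from about 45° upper-left to lower-right in the top view. The scene fit puts the knob at about -0.65 rad, with the bar nearly edge-on at column ~340. Next I'll plan the approach to the knob.

```bash
cat > plan.py <<'E'
import sys
from h import *
np.set_printoptions(precision=3,suppress=True)
o=arm.observe(); A=R.from_rotvec(o["ee_rot"]); x,y,z,h=map(float,sys.argv[1:5])
print("t",o["clock"],"pos",o["position"],"heading",np.arctan2(A.as_matrix()[1,1],A.as_matrix()[0,1]),"width",o["width"],"gf",o["gripper_force"],"F",o["force"],"q",o["joints"])
B=R.from_matrix(np.array([[-np.sin(h),np.cos(h),0],[np.cos(h),np.sin(h),0],[0,0,-1.]]))
print("delta cm",A.inv().apply(np.array([x,y,z])-o["position"])*100,"rot",(A.inv()*B).as_rotvec())
print("delta in final axes cm",B.inv().apply(np.array([x,y,z])-o["position"])*100)
E
python3 plan.py 0.5156 0.0342 0.25 -0.90
```

```text
t 2.2 pos [0.238 0.578 0.194] heading 1.1799308246618585 width 0.9997291711667355 gf 0.0 F [ 0.369 -0.279 -0.433] q [-1.283  0.434  0.025  1.573 -0.012  1.134 -0.075]
delta cm [-46.371 -39.695  -5.607] rot [ 0.   -0.    2.08]
delta in final axes cm [-12.058  59.838  -5.605]
```

Emit:
carry_out(claw=[5,5,5,5,5,5,5,5,5,5,5,5,5,5,5,5,5,5], delta_pos=[[0,0,-2.8],[0,0,-2.8],[-1.5,-1.3,0],[-3.2,-2.75,0],[-3.2,-2.75,0],[-3.2,-2.75,0],[-3.2,-2.75,0],[-3.2,-2.75,0],[-3.2,-2.75,0],[-3.2,-2.75,0],[-3.2,-2.75,0],[-3.2,-2.75,0],[-3.2,-2.75,0],[-3.2,-2.75,0],[-3.2,-2.75,0],[-3.2,-2.75,0],[-3.2,-2.75,0],[-3.2,-2.75,0]], angular=[[0,0,0],[0,0,0],[0,0,0],[0,0,0],[0,0,0],[0,0,0],[0,0,0],[0,0,0],[0,0,0],[0,0,0],[0,0,0],[0,0,0],[0,0,0],[0,0,0],[0,0,0],[0,0,0],[0,0,0],[0,0,0]])

```text
clock: 4.0
position: [0.5343, -0.0057, 0.2502]
ee_rot: [0.609, 3.081, 0.001]
force: [0.3, 1.2, 0.2]
width: 0.543
gripper_force: 0.0
```

Emit:
carry_out(claw=[5,5,5,5,5,5,5,5,5,5,5,5,5,5,5,5], delta_pos=[[0,0,0],[0,0,0],[0,0,0],[0,0,0],[0,0,0],[0,0,0],[0,0,0],[0,0,0],[0,0,0],[0,0,0],[0,0,0],[0,0,0],[0,0,0],[0,0,0],[0,0,0],[0,0,0]], angular=[[0,0,0.14],[0,0,0.14],[0,0,0.14],[0,0,0.14],[0,0,0.14],[0,0,0.14],[0,0,0.14],[0,0,0.14],[0,0,0.14],[0,0,0.14],[0,0,0.14],[0,0,0.14],[0,0,0.14],[0,0,0.14],[0,0,0.12],[0,0,0]])

```text
clock: 5.6
position: [0.5337, -0.004, 0.25]
ee_rot: [2.967, 1.032, 0.0]
force: [0.1, 0.1, -0.8]
width: 0.543
gripper_force: 0.0
```

```bash
python3 plan.py 0.5156 0.0342 0.076 -0.90
```

```text
t 5.6 pos [ 0.534 -0.004  0.25 ] heading -0.9016667389693613 width 0.5432147829138817 gf 0.0 F [ 0.149  0.111 -0.774] q [-0.708  0.283  0.802  1.757 -0.218  1.193 -0.747]
delta cm [ 0.949 -4.115 17.395] rot [ 0.    -0.    -0.002]
delta in final axes cm [ 0.957 -4.112 17.395]
```

Emit:
carry_out(claw=[5,5,5,5,5,5,5,5,5,5], delta_pos=[[0.5,-2,0],[0.45,-2.1,0],[0,0,3],[0,0,3],[0,0,3],[0,0,3],[0,0,2.4],[0,0,2],[0,0,1],[0,0,0]], angular=[[0,0,0],[0,0,0],[0,0,0],[0,0,0],[0,0,0],[0,0,0],[0,0,0],[0,0,0],[0,0,0],[0,0,0]])

```text
clock: 6.6
position: [0.5149, 0.0338, 0.0751]
ee_rot: [-2.965, -1.037, 0.003]
force: [-0.6, 1.2, -0.5]
width: 0.542
gripper_force: 0.0
```

Emit:
carry_out(claw=[3,2,1,0.5,0.5,0.5,0.5,0.5], delta_pos=[[0,0,0],[0,0,0],[0,0,0],[0,0,0],[0,0,0],[0,0,0],[0,0,0],[0,0,0]], angular=[[0,0,0],[0,0,0],[0,0,0],[0,0,0],[0,0,0],[0,0,0],[0,0,0],[0,0,0]], force=20)

```text
clock: 7.4
position: [0.5156, 0.0339, 0.0759]
ee_rot: [-2.967, -1.034, 0.0]
force: [1.0, 0.1, -1.1]
width: 0.062
gripper_force: 0.0
```

```bash
python3 plan.py 0.5156 0.0342 0.076 -1.55; python3 -c "
from h import *
p=arm.get_image('scene');q=arm.get_image('top')
a=p['frame'][170:290,270:410,::-1];b=q['frame'][180:300,160:300,::-1]
cv2.imwrite('pics/grip1.png',cv2.resize(np.hstack([a,b]),None,fx=2.8,fy=2.8,interpolation=cv2.INTER_CUBIC))"
```

```text
t 7.4 pos [0.516 0.034 0.076] heading -0.9000226236402681 width 0.06158632566906476 gf 0.0 F [ 0.97   0.111 -1.104] q [-0.665  0.459  0.676  2.013 -0.396  0.801 -0.659]
delta cm [ 0.018 -0.021 -0.008] rot [-0.    0.    0.65]
delta in final axes cm [ 0.002 -0.027 -0.008]
```

View pics/grip1.png

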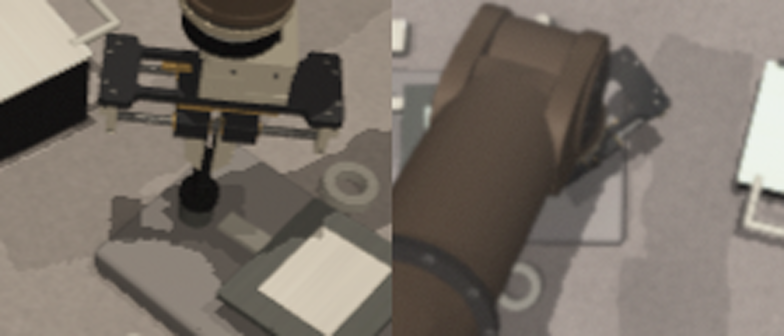

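```bash
python3 -c "
from h import *
p=arm.get_image('scene');f=cv2.resize(p['frame'][180:280,290:390,::-1],(600,600),interpolation=cv2.INTER_CUBIC)
X=arm.observe()['position']
g=[.5128,.1692,.0205]
from math import *
def d(x,c):
    u=(proj(p,x)-[290,180]+.5)*6; cv2.circle(f,(int(u[0]),int(u[1])),3,c,-1); print(u)
d(X,(0,0,255)); d(X+[0,0,.019],(0,0,255)); d(X+[0,0,.1],(0,0,255))
for s in(-1,1):
  for z in(.068,.102): d([X[0]+s*.022*cos(.67),X[1]+s*.022*sin(.67),z],(0,255,0))
cv2.imwrite('pics/grip2.png',f)"
```

```text
[313.5305142  328.60482234]
[318.66595405 300.22920603]
[342.278787   169.75767725]
[313.41279379 298.41162294]
[322.52163171 247.31332751]
[309.4076448  383.07541618]
[318.67027406 332.70635403]
```

View pics/grip2.png

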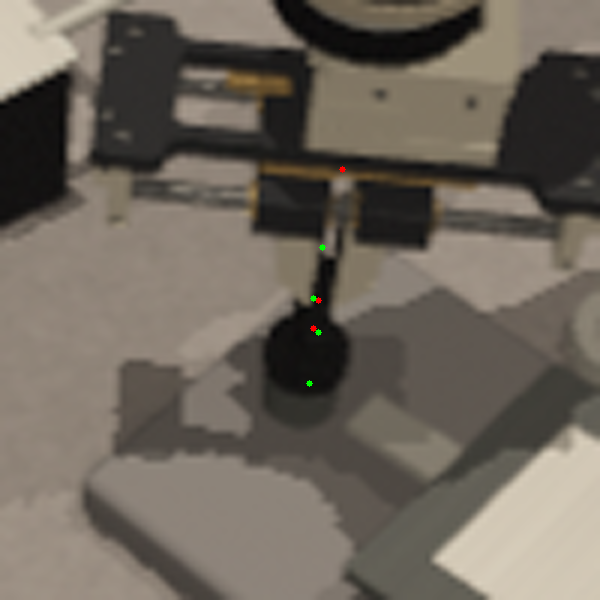

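Emit:
carry_out(claw=[0,0,0], delta_pos=[[0,0,0],[0,0,0],[0,0,0]], angular=[[0,0,0],[0,0,0],[0,0,0]])

```text
clock: 7.85
position: [0.5156, 0.0339, 0.0759]
ee_rot: [2.967, 1.034, 0.0]
force: [-0.2, -0.2, -0.0]
width: 0.004
gripper_force: 0.0
```

```bash
python3 -c "
from h import *
p=arm.get_image('scene');f=cv2.resize(p['frame'][200:260,310:370,::-1],(600,600),interpolation=cv2.INTER_CUBIC)
f=np.clip(f.astype(float)*1.6+20,0,255)
cv2.imwrite('pics/grip3.png',f)"
```

```text
[ WARN:0@1.827] global loadsave.cpp:1063 imwrite_ Unsupported depth image for selected encoder is fallbacked to CV_8U.
```

View pics/grip3.png

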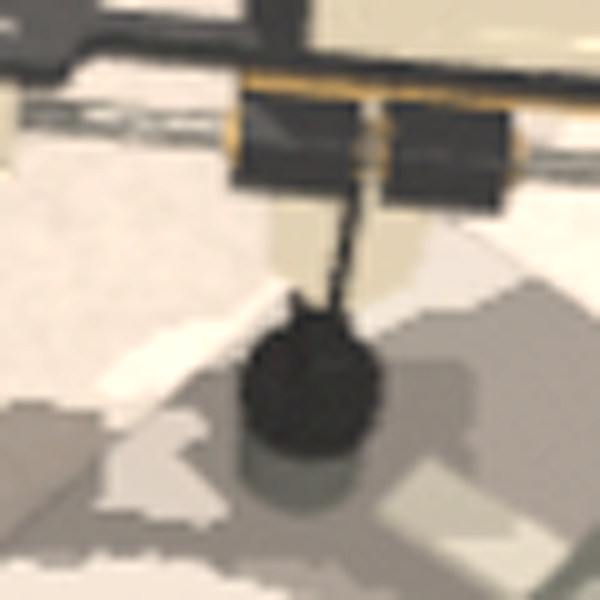

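Emit:
carry_out(claw=[5,5,5,5,5,5,5,5], delta_pos=[[0,0,0],[0,0,0],[0,0,0],[0,0,0],[0,0,-3],[0,0,-3],[0,0,-3],[0,0,-3]], angular=[[0,0,0],[0,0,0],[0,0,0],[0,0,0],[0,0,0],[0,0,0],[0,0,0],[0,0,0]])

```text
clock: 8.7
position: [0.5154, 0.0338, 0.1971]
ee_rot: [2.967, 1.034, -0.0]
force: [-0.2, 0.3, -0.4]
width: 0.543
gripper_force: 0.0
```

```bash
cat > k2.py <<'E'
exec(open("k.py").read().split("for k in")[0])
for n in P:
    for l in("tilt_knob","tilt_knob_grip"):
        r=(arm.trace if l=="tilt_knob" else arm.place_of)(l,P[n]); print(n,l,[(np.array(x["centre"])*[560,420],x["conf"]) for x in r], "expect",proj(P[n],tf(np.array([[0,-.135,.092]]),*g)[0]))
f=P["scene"]["frame"][205:260,315:365].max(2)
for r in f[::2]: print("".join("%4d"%v for v in r[::2]))
E
python3 k2.py
```

```text
scene tilt_knob [(array([341.824, 237.804]), 0.52)] expect [342.5851 230.3403]
scene tilt_knob_grip [(array([341.376, 230.286]), 0.67)] expect [342.5851 230.3403]
top tilt_knob [(array([232.008, 233.394]), 0.52)] expect [227.6524 232.3221]
top tilt_knob_grip [(array([226.688, 231.798]), 0.6)] expect [227.6524 232.3221]
 140 138 141 141 141 141 141 140 138 137 139 138 139 146 150 149 150 152 152 149 151 151 151 150 152
 142 143 142 143 140 141 138 139 141 140 139 138 143 150 151 153 153 151 152 152 150 152 151 148 152
 141 143 142 141 142 142 143 141 140 141 142 146 153 151 151 154 151 149 146 152 148 150 152 147 149
 137 141 140 140 142 141 142 141 138 141 147 155 154 152 152 152 151 151 148 151 150 150 150 150 152
 140 143 141 139 140 140 140 138 137 139 148 154 154 155 152 150 152 149 150 148 145 148 148 148 148
 140 140 139 140 140 141 142 139 139 146 155 152 151 152 154 151 150 150 150 149 151 151 151 151 149
 139 141 142 143 142 143 143 142 154 155 153 153 152 151 153 153 149 149 152 151 154 152 152 151 147
 138 142 143 140 141 155 156 156 155 153 153 159 155 152 151 150 150 142
[... 1348 characters left out ...]
81  75  76  77 124  77  76  75  66  46  49  50  50  50  67  93  94 123 132 116  94  93  92  92
  72  75  77  76  76 124  75  76  76  76  59  50  50  50  53  83  94 122 130 131 131 126 104  93  92
  76  76  76  76  76 122  76  76  77  76  76  74  63  66  93  92  92 114 130 129 130 130 130 121  96
  78  77  76  77  76  76  76  76  77  77  76  75  76  76  92  85  77  82 103 124 130 130 129 130 129
  92  92  86  92  98  87  79  80  79  77  76  76  76  76  87  78  76  76  76  92 113 129 129 130 129
 137 125 102 120 138 138  92  92  93  93  92  93  98  79  93  92  79  76  76  76  81 101 124 129 127
 139 138 138 138 138 138 138 138 138 138 125 103 138 138  98  93  92  87  76  75  77  76  92 110  69
```

```bash
cat > k3.py <<'E'
from h import *
np.set_printoptions(precision=4,suppress=True)
P={n:arm.get_image(n) for n in("scene","top")}
g=[.5128,.1692,.0205]; th=np.linspace(0,2*np.pi,24)
F={n:cv2.imread(f"pics/{n}0.png").max(2) for n in P}
print(F["top"][222:246,216:240])
D={}
D["scene"]=np.zeros((420,560));D["scene"][215:250,325:360]=np.clip((70.-F["scene"][215:250,325:360])/45,0,1)
D["top"]=np.zeros((420,560));D["top"][220:248,214:240]=np.clip((125.-F["top"][220:248,214:240])/60,0,1)
def M(v):
    dx,dy,dz,k=v
    d=np.array([[.018*np.cos(t),-.135+.018*np.sin(t),z] for t in th for z in(.058,.068)])
    b=box(-.022,.022,-.006,.006,.068,.102)@R.from_euler("z",-k).as_matrix().T+[0,-.135,0]
    return [tf(X,g[0]+dx,g[1]+dy,g[2])+[0,0,dz] for X in(d,b)]
for ns in(["scene","top"],["scene"],["top"]):
    print(ns,fit(M,[(P[n],D[n]) for n in ns],[0,0,0,-.65],[.004,.004,.008,.1]))
E
python3 k3.py
```

```text
[[151 152 151 150 152 152 152 152 152 153 151 151 153 151 152 151 153 153
  153 152 153 152 153 154]
 [151 151 150 151 150 150 151 152 151 152 152 152 152 151 152 152 152 151
  153 152 153 152 152 153]
 [151 151 152 150 152 151 151 151 151 151 151 151 152 152 153 153 152 152
  153 153 152 153 153 154]
 [150 151 150 152 152 151 148 144 142 143 150 151 152 152 151 151 148 150
  149 152 152 152 154 154]
 [151 151 152 152 151 146 135 117 109 115 137 149 150 150 147 145 142 140
  143 150 152 154 153 154]
 [152 151 152 151 149 138 107  83  76  82 108 134 139 134 131 133 136 136
  141 147 151 153 155 154]
 [152 152 150 152 150 136  94  68  63  68  78  96 100  94  94 108 126 133
  137 142 148 152 156 155]
 [153 153 152 151 151 139 110  78  66  64  63  65  63  63  66  79 101 122
  133 137 143 149 153 154]
 [165 165 161 155 150 146 130  98  71  63  62  60  58  58  60  62  74 100
  124 135 139 144 150 153]
 [193 194 186 162 143 141 138 107  70  62  62  63  61  59  56  62  64  78
  105 130 137 138 144 151]
 [213 212 201 168 142 140 135 101  65  54  59  62  62  59  57  61  63  69
   93 122 135 13
[... 895 characters left out ...]
145 154 156 155 156 156]
 [154 154 154 154 152 154 154 154 154 154 152 148 146 143 139 124 126 144
  153 154 155 155 155 156]
 [154 153 153 155 154 155 156 154 156 154 154 154 155 154 152 147 149 153
  155 156 155 155 154 157]
 [154 155 153 155 154 154 155 153 155 155 156 156 156 157 155 155 156 156
  156 155 156 156 157 156]
 [155 154 154 154 155 154 155 154 155 156 155 155 155 155 156 157 156 155
  155 155 158 157 158 157]]
['scene', 'top'] (array([-0.0001, -0.0005, -0.0095, -0.7134]), np.float64(0.4261222741209072))
['scene'] (array([ 0.0042, -0.0001, -0.005 , -0.6157]), np.float64(0.24787212955232127))
['top'] (array([-0.001 ,  0.0001, -0.0055, -0.6573]), np.float64(0.10866892672205045))
```

```bash
python3 -c "
from h import *
p=arm.get_image('scene');o=arm.observe();X=o['position'];A=R.from_rotvec(o['ee_rot']).as_matrix()
u0=proj(p,X);r,c=int(u0[1])-45,int(u0[0])-50
f=cv2.resize(p['frame'][r:r+75,c:c+100,::-1],(800,600),interpolation=cv2.INTER_CUBIC)
for s in(-.025,0,.025):
  for z,col in((0,(0,0,255)),(.019,(0,255,0))):
    u=(proj(p,X+A[:,1]*s+[0,0,z])-[c,r]+.5)*8; cv2.circle(f,(int(u[0]),int(u[1])),3,col,-1)
cv2.imwrite('pics/tip.png',f)"
```

```text
(no output)
```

View pics/tip.png

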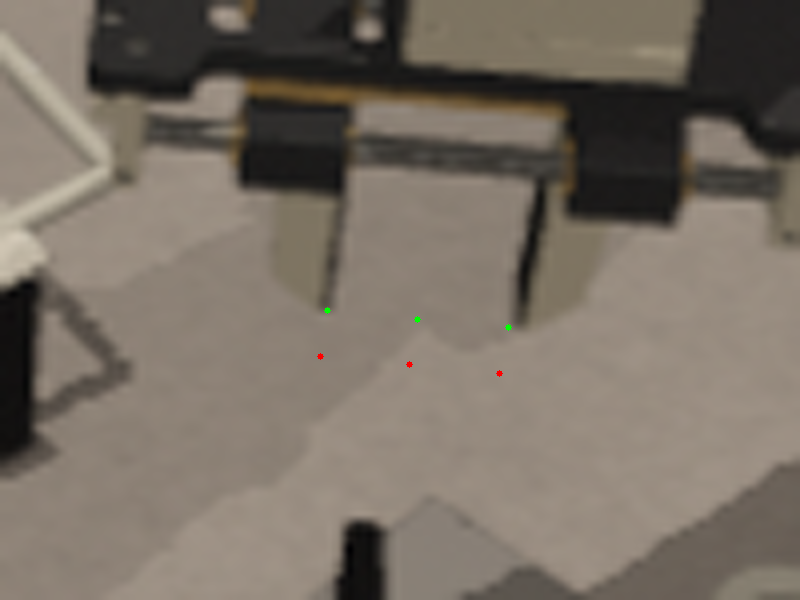

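The fingertips appear about 19 mm behind the reported TCP, level with the green dots at rows 310–325. So my first closing passed above the bar. I'll go lower in small steps and watch the force.

Emit:
carry_out(claw=[5,5,5,5,5,5,5], delta_pos=[[0,0,3],[0,0,3],[0,0,3],[0,0,2.8],[0,0,0.8],[0,0,0.6],[0,0,0]], angular=[[0,0,0],[0,0,0],[0,0,0],[0,0,0],[0,0,0],[0,0,0],[0,0,0]])

```text
clock: 9.85
position: [0.5158, 0.0337, 0.064]
ee_rot: [2.967, 1.034, -0.0]
force: [-0.3, 0.9, -0.7]
width: 0.543
gripper_force: 0.0
```

Emit:
carry_out(claw=[5,5,5,4,3,2,1,0,0,0], delta_pos=[[0,0,0.4],[0,0,0.4],[0,0,0],[0,0,0],[0,0,0],[0,0,0],[0,0,0],[0,0,0],[0,0,0],[0,0,0]], angular=[[0,0,0],[0,0,0],[0,0,0],[0,0,0],[0,0,0],[0,0,0],[0,0,0],[0,0,0],[0,0,0],[0,0,0]], force=20)

```text
clock: 10.85
position: [0.5163, 0.0332, 0.0561]
ee_rot: [2.966, 1.033, 0.001]
force: [2.2, -3.7, -1.2]
width: 0.128
gripper_force: 19.6
```

```bash
python3 plan.py 0.5156 0.0342 0.076 -1.55; python3 k2.py | head -4
```

```text
t 10.85 pos [0.516 0.033 0.056] heading -0.9003737554953529 width 0.12827953268273234 gf 19.558305144309998 F [ 2.243 -3.698 -1.198] q [-0.648  0.489  0.658  2.029 -0.43   0.76  -0.629]
delta cm [ 0.01  -0.113 -1.995] rot [ 0.001 -0.001  0.65 ]
delta in final axes cm [-0.063 -0.098 -1.995]
scene tilt_knob [(array([337.792, 238.812]), 0.46)] expect [342.5851 230.3403]
scene tilt_knob_grip [(array([338.408, 229.782]), 0.7)] expect [342.5851 230.3403]
top tilt_knob [] expect [227.6524 232.3221]
top tilt_knob_grip [] expect [227.6524 232.3221]
```

Emit:
carry_out(claw=[0,0,0,0,0,0,0,0,0,0,0,0], delta_pos=[[0,0.1,0],[0,0,0],[0,0,0],[0,0,0],[0,0,0],[0,0,0],[0,0,0],[0,0,0],[0,0,0],[0,0,0],[0,0,0],[0,0,0]], angular=[[0,0,0],[0,0,0.065],[0,0,0.065],[0,0,0.065],[0,0,0.065],[0,0,0.065],[0,0,0.065],[0,0,0.065],[0,0,0.065],[0,0,0.065],[0,0,0.065],[0,0,0]], force=35)

```text
clock: 12.35
position: [0.5164, 0.0329, 0.056]
ee_rot: [3.141, 0.031, 0.0]
force: [0.4, -3.0, 1.8]
width: 0.127
gripper_force: 34.4
```

```bash
python3 plan.py 0.5156 0.0342 0.076 -1.55; python3 -c "
from h import *
exec(open('f.py').read().split('def G')[0].split('M=np')[0]);
src=open('f.py').read()
P={n:arm.get_image(n) for n in('scene','top')}
exec('th=np.linspace(0,6.283,24)\n'+src[src.index('def stg'):src.index('def G')])
g=[.5128,.1692,.0205]
r=arm.trace('stage',P['scene'])[0]; m=r['region'].astype(float)
T=np.load('masks.npz')['stage_scene'].astype(float)
for mm in (T,m): print(fit(lambda v:[tf(X,g[0]+v[1],g[1]+v[2],g[2]) for X in stg(v[0])],[(P['scene'],mm)],[.05,0,0],[.05,.004,.004]), mm.sum())
"
```

```text
t 12.35 pos [0.516 0.033 0.056] heading -1.5512585183240322 width 0.12711767132499144 gf 34.42968785762787 F [ 0.44  -3.042  1.812] q [-0.764  0.546  0.845  2.037 -0.567  0.807 -1.134]
delta cm [-0.075 -0.127 -1.998] rot [ 0.    -0.    -0.001]
delta in final axes cm [-0.075 -0.127 -1.998]
(array([ 0.1505,  0.0004, -0.0006]), np.float64(0.04839875127152829)) 2795.0
(array([ 0.0722, -0.0002, -0.0006]), np.float64(0.057602663706992234)) 2862.0
```

Emit:
carry_out(claw=[2.4,2.4,2.4,2.4,2.4,2.4,2.4,3,3,3,3,3,3], delta_pos=[[0,0,0],[0,0,0],[0,0,0],[0,0,-1],[0,0,-3],[0,0,-5],[0,0,-5],[0,0,0],[0,4,0],[0,4,0],[0,4,0],[0,4,0],[0,4,0]], angular=[[0,0,0],[0,0,0],[0,0,0],[0,0,0],[0,0,0],[0,0,0],[0,0,0],[0,0,0],[0,0,0],[0,0,0],[0,0,0],[0,0,0],[0,0,0]])

```text
clock: 13.8
position: [0.5201, -0.1681, 0.1964]
ee_rot: [-3.141, -0.033, -0.0]
force: [0.9, -0.5, 0.3]
width: 0.328
gripper_force: 0.0
```

```bash
cat > s.py <<'E'
from h import *
np.set_printoptions(precision=4,suppress=True)
src=open('f.py').read()
P={n:arm.get_image(n) for n in('scene','top')}
exec('th=np.linspace(0,6.283,24)\n'+src[src.index('def stg'):src.index('def G')])
g=[.5128,.1692,.0205]
T0=np.load('masks.npz')['stage_scene'].astype(float)
r=arm.trace('stage',P['scene'])[0]; m=r['region'].astype(float)
for mm in (T0,m): print("stage",fit(lambda v:[tf(X,g[0]+v[1],g[1]+v[2],g[2]) for X in stg(v[0])],[(P['scene'],mm)],[.05,0,0],[.05,.004,.004]), mm.sum())
# corner rows: low edge heights via mask extremes
for mm in (T0,m):
    ys,xs=np.nonzero(mm); print("extremes",xs.min(),ys[xs==xs.min()].mean(),xs.max(),ys[xs==xs.max()].mean(),ys.min(),ys.max())
# knob bar in scene, dark
f=P["scene"]["frame"].max(2)
for q in range(219,252,2): print("".join("%4d"%v for v in f[q,326:362:2]))
E
python3 s.py
```

```text
stage (array([ 0.1505,  0.0004, -0.0006]), np.float64(0.04839875127152829)) 2795.0
stage (array([0.0399, 0.0015, 0.0004]), np.float64(0.04789620710575968)) 2941.0
extremes 349 267.1666666666667 424 266.5 241 304
extremes 348 271.5 424 266.5 239 305
 103 106 105 104 102 105 106 103 101 100 100 101 111 107 101  99 103 101
 103 104 104 106 103 104 104 103 105 103 105 124 134 134 115 100 101 105
 107 106 103 104 106 103 105 104 104 103  76 127 134 134 134 130 106 113
 105 105 106 105 113 115 113 115 107  62  33  35 120 133 134 133 134 131
 155 153 155 155 151 153 152 141  48  33  33  25 133 134 134 133 134 134
 154 153 152 152 151 149 119  34  33  31  18  38 133 134 133 134 134 133
 150 150 149 150 150 106  34  34  35  18  18  79 134 134 133 133 133 134
 153 155 153 152 128  31  35  34  17  17  21 107 134 134 133 134 133 133
 154 156 148 129  87  17  22  17  17  18  22 131 134 134 133 133 134 134
 153 142 129 135  62  15  18  17  16  23  35 102 134 134 134 134 134 134
 139 131 134 133  34  18  17  17  20  30  34  98 134 134 135 135 134 135
 134 135 128 121  54  15  17  21  35  34  30 108 134 146 149 135 134 134
 134 129 122 121  48  19  19  23  28  16  36 118 148 186 184 162 136 135
 133 121 121 121  40  43  27  23  23  30  75 148 184 184 184 184 176 139
 128 122 121 122  49  47  48  49  49  50  85 103 160 182 183 183 184 183
 121 121 121 121 102  50  48  49  50  63  93 135 123 122 181 183 184 183
 134 130 124 135 124  92  73  83  87  99 121 127 132  91 109 168 183 183
```

```bash
sed -e 's/F={n:cv2.imread(f"pics\/{n}0.png").max(2) for n in P}/F={n:P[n]["frame"].max(2) for n in P}/' -e '/^print(F/d' -e 's/-.65\]/-.05]/' k3.py > k4.py; python3 k4.py; python3 plan.py .436 -.187 .2 -.22
python3 - <<'E'
from h import *
np.set_printoptions(precision=4,suppress=True)
P={n:arm.get_image(n) for n in("scene","top")}
for l in("flap_handle","flap_hinge"):
    rs=[]
    for n in P:
        for x in arm.place_of(l,P[n])[:2]: print(l,n,np.array(x["centre"])*[560,420],x["conf"])
E
```

```text
['scene', 'top'] (array([ 0.0003, -0.001 , -0.0088, -0.0637]), np.float64(0.6153322732501088))
['scene'] (array([ 0.0048, -0.0001, -0.005 , -0.1168]), np.float64(0.23652549170234638))
['top'] (array([-0.0022, -0.0003, -0.002 , -0.0271]), np.float64(0.3319846803496022))
t 14.05 pos [ 0.52  -0.166  0.196] heading -1.5506435369260778 width 0.3286289108998793 gf 0.0 F [-0.294  0.835 -0.868] q [-0.491  0.42   0.99   1.816 -0.39   1.117 -0.916]
delta cm [-8.457  1.88  -0.4  ] rot [-0.001 -0.    -1.331]
delta in final axes cm [-3.838 -7.767 -0.401]
flap_handle scene [303.016 167.496] 0.87
flap_handle top [302.904 266.49 ] 0.64
flap_hinge scene [243.32  195.888] 0.7
flap_hinge scene [339.08  228.312] 0.6
```

Run:
```python
from h import *
np.set_printoptions(precision=4,suppress=True)
P={n:arm.get_image(n) for n in("scene","top")}
print(tri([ray(P["scene"],np.array([301.,167.2])/[560,420]),ray(P["top"],np.array([302.8,265.7])/[560,420])]))
for x,y,a,f in([.5405,-.2105,-.22,.07],[.5375,-.2104,-.217,.035]):
    X=tf(np.array([[.065-.172*np.cos(f),0,.088+.172*np.sin(f)]]),x,y,a)[0]; print(X,proj(P["scene"],X),proj(P["top"],X))
# handle bar bright pixels in the top view, from start picture
t=cv2.imread("pics/top0.png").max(2)
for r in range(240,274): print(r,"".join("%4d"%v for v in t[r,284:330:2]))
```

```text
(array([ 0.4267, -0.1888,  0.0907]), [np.float64(0.002735026549295141), np.float64(0.002735026549295208)])
[ 0.4365 -0.1872  0.1   ] [300.0339 166.9232] [303.278 261.498]
[ 0.4331 -0.1874  0.094 ] [300.7724 167.8821] [303.1763 262.8114]
240  176 228 229 228 228 228 228 229 229 229 229 229 229 228 228 227 227 226 226 225 224 223 224
241  196 227 228 224 228 230 229 228 229 229 229 230 228 228 228 227 227 226 226 225 224 224 224
242  212 228 225 204 222 229 229 229 229 228 229 228 229 229 228 227 228 226 226 225 224 223 223
243  211 227 221 189 208 228 228 228 229 228 229 228 229 229 229 228 228 227 226 225 224 224 223
244  179 210 210 187 208 227 229 227 228 228 229 229 229 228 229 228 227 227 227 225 225 225 224
245   99 126 173 194 205 227 228 228 228 227 228 228 229 228 228 228 228 227 227 227 226 226 225
246   39  47 129 191 182 210 223 228 229 228 227 227 229 228 228 228 228 228 227 227 227 226 226
247   59  46 123 185 115 128 185 211 223 227 228 228 228 228 227 228 227 227 228 226 227 226 226
248   88  79 142 172  62  47  98 129 184 210 221 228 228 227 228 227 227 227 226 227 22
[... 1734 characters left out ...]
5 180 171 145 147 148
267  152 152 147 150 141 121 115 110 101 102 109 106 119 139 165 173 190 196 193 169 147 149 148
268  150 152 148 149 149 143 140 132 113 102  99  96  99 114 136 127 158 177 189 158 148 150 150
269  150 150 149 146 150 150 147 145 140 118 111  97  97 102 109 102 121 146 167 149 148 149 151
270  149 150 148 149 149 149 149 149 145 141 134 111 113 109 101  99 113 148 151 147 147 147 148
271  150 151 150 148 149 150 146 150 147 147 148 137 140 133 114 103 124 149 147 146 147 147 148
272  149 152 148 149 149 149 146 149 147 149 149 145 147 149 141 122 140 151 145 145 148 150 148
273  151 152 149 149 149 149 149 149 148 150 150 148 150 150 148 141 148 148 143 145 150 152 149
```

Emit:
carry_out(claw=[3,3,3,3,3,3,3,3,3,3,3,3,3], delta_pos=[[0,0,0],[0,0,0],[0,0,0],[0,0,0],[0,0,0],[0,0,0],[0,0,0],[0,0,0],[0,0,0],[0,0,0],[-2,-4,0],[-2.1,-4.1,0],[0,0,0]], angular=[[0,0,-0.14],[0,0,-0.14],[0,0,-0.14],[0,0,-0.14],[0,0,-0.14],[0,0,-0.14],[0,0,-0.14],[0,0,-0.14],[0,0,-0.14],[0,0,-0.075],[0,0,0],[0,0,0],[0,0,0]])

```text
clock: 15.75
position: [0.4267, -0.1914, 0.1956]
ee_rot: [-2.45, -1.962, 0.001]
force: [0.8, -0.6, 0.7]
width: 0.325
gripper_force: 0.0
```

```bash
python3 plan.py .432 -.188 .063 -.215
```

```text
t 15.75 pos [ 0.427 -0.191  0.196] heading -0.22040925439735123 width 0.3254295132336867 gf 0.0 F [ 0.799 -0.556  0.711] q [-0.262  0.189  0.678  1.975 -0.139  1.026  0.26 ]
delta cm [ 0.428  0.483 13.262] rot [-0.003 -0.001 -0.005]
delta in final axes cm [ 0.442  0.446 13.263]
```

Emit:
carry_out(claw=[3,3,3,3,3,3,3,3,3,2,1,0,0,0,0], delta_pos=[[0.4,0.5,0],[0,0,3],[0,0,3],[0,0,2.5],[0,0,1.5],[0,0,1.5],[0,0,1],[0,0,0.7],[0,0,0],[0,0,0],[0,0,0],[0,0,0],[0,0,0],[0,0,0],[0,0,0]], angular=[[0,0,0],[0,0,0],[0,0,0],[0,0,0],[0,0,0],[0,0,0],[0,0,0],[0,0,0],[0,0,0],[0,0,0],[0,0,0],[0,0,0],[0,0,0],[0,0,0],[0,0,0]], force=15)

```text
clock: 17.25
position: [0.4327, -0.1854, 0.0629]
ee_rot: [-2.442, -1.964, 0.007]
force: [-14.1, 0.8, 1.5]
width: 0.103
gripper_force: 15.0
```

```bash
python3 plan.py .432 -.188 .063 -.215
```

```text
t 17.25 pos [ 0.433 -0.185  0.063] heading -0.21619599314482787 width 0.10323225767373649 gf 14.995530992746353 F [-14.111   0.838   1.475] q [-0.153  0.398  0.582  2.118 -0.328  0.722  0.428]
delta cm [-0.266 -0.01  -0.009] rot [-0.009 -0.002 -0.001]
delta in final axes cm [-0.266 -0.01  -0.009]
```

Emit:
carry_out(claw=[0,0,0,0,0,0,0,0,0,0,0], delta_pos=[[0,-0.2,0],[0,0.109,-1.355],[0,0.215,-1.342],[0,0.32,-1.321],[0,0.424,-1.291],[0,0.524,-1.254],[0,0.622,-1.209],[0,0.715,-1.156],[0,0.804,-1.096],[0,0.888,-1.029],[0,0.966,-0.955]], angular=[[0,0,0],[0,0,0],[0,0,0],[0,0,0],[0,0,0],[0,0,0],[0,0,0],[0,0,0],[0,0,0],[0,0,0],[0,0,0]])

```text
clock: 18.35
position: [0.4882, -0.1979, 0.1847]
ee_rot: [-2.445, -1.966, 0.003]
force: [-9.3, 1.5, 7.2]
width: 0.086
gripper_force: 15.5
```

```bash
python3 plan.py .432 -.188 .063 -.215;  python3 - <<'E'
from h import *
np.set_printoptions(precision=4,suppress=True)
p=arm.get_image("scene")
for l in("flap_handle","flap_hinge"): print(l,[(np.array(x["centre"])*[560,420],x["conf"]) for x in arm.place_of(l,p)[:2]])
for f in(.06,.5,.83): X=tf(np.array([[.065-.172*np.cos(f),0,.088+.172*np.sin(f)]]),.538,-.21,-.217)[0]; print(f,X,proj(p,X))
E
```

```text
t 18.35 pos [ 0.488 -0.198  0.185] heading -0.2160682468094704 width 0.08555347447956861 gf 15.497042387723923 F [-9.329  1.542  7.17 ] q [-0.219  0.319  0.658  1.859 -0.224  1.044  0.313]
delta cm [-0.255 -5.648 12.197] rot [-0.004 -0.001 -0.001]
delta in final axes cm [-0.233 -5.702 12.172]
flap_handle [(array([281.512, 140.406]), 0.89)]
flap_hinge [(array([243.32 , 195.804]), 0.86), (array([338.576, 227.514]), 0.59)]
0.06 [ 0.4338 -0.187   0.0983] [300.7446 166.9424]
0.5 [ 0.4541 -0.1915  0.1705] [295.1048 149.8102]
0.83 [ 0.4881 -0.199   0.2149] [283.8803 141.2931]
```

Emit:
carry_out(claw=[0,0,0,0,0,0,0,0,0,0,0], delta_pos=[[0,0.9,-0.98],[0,1.105,-0.792],[0,1.164,-0.702],[0,1.216,-0.608],[0,1.259,-0.51],[0,1.296,-0.409],[0,1.324,-0.306],[0,1.344,-0.2],[0,1.356,-0.094],[0,1.359,0.014],[0,0,0]], angular=[[0,0,0],[0,0,0],[0,0,0],[0,0,0],[0,0,0],[0,0,0],[0,0,0],[0,0,0],[0,0,0],[0,0,0],[0,0,0]])

```text
clock: 19.6
position: [0.6138, -0.226, 0.232]
ee_rot: [2.443, 1.967, 0.003]
force: [1.5, 0.7, 7.7]
width: 0.005
gripper_force: 3.8
```

```bash
python3 plan.py .432 -.188 .063 -.215;  python3 - <<'E'
from h import *
np.set_printoptions(precision=4,suppress=True)
p=arm.get_image("scene")
for l in("flap_handle","flap_hinge"): print(l,[(np.array(x["centre"])*[560,420],x["conf"]) for x in arm.place_of(l,p)[:2]])
for f in(1.45,1.57,1.65): X=tf(np.array([[.065-.172*np.cos(f),0,.088+.172*np.sin(f)]]),.538,-.21,-.217)[0]; print(f,X,proj(p,X))
E
```

```text
t 19.6 pos [ 0.614 -0.226  0.232] heading -0.21498765180420745 width 0.005011104228609777 gf 3.8066471368074417 F [1.46  0.728 7.704] q [-0.134  0.501  0.641  1.483 -0.307  1.255  0.327]
delta cm [ -0.141 -18.656  16.807] rot [0.005 0.002 0.   ]
delta in final axes cm [ -0.168 -18.57   16.902]
flap_handle [(array([234.416, 149.394]), 0.88)]
flap_hinge [(array([375.2 , 344.61]), 0.74), (array([243.88 , 196.518]), 0.58)]
1.45 [ 0.5812 -0.2195  0.2587] [249.5907 140.9376]
1.57 [ 0.6013 -0.224   0.26  ] [241.8369 143.5727]
1.65 [ 0.6148 -0.2269  0.2595] [236.6385 145.8079]
```

Emit:
carry_out(claw=[0,0,3,3,3], delta_pos=[[0,0,-2],[0,0,-4],[0,-4,-2],[0,-4,0],[0,-4,0]], angular=[[0,0,0],[0,0,0],[0,0,0],[0,0,0],[0,0,0]])

```text
clock: 20.25
position: [0.493, -0.1992, 0.3108]
ee_rot: [2.446, 1.969, 0.002]
force: [-0.8, 0.4, 0.5]
width: 0.22
gripper_force: 0.0
```

```bash
cat > fl.py <<'E'
from h import *
np.set_printoptions(precision=4,suppress=True)
P={n:arm.get_image(n) for n in("scene","top")}
for n in P:
    p=P[n]
    for l in("flap_handle","plate_window","plate"): print(n,l,[(np.array(x["centre"])*[560,420],x["conf"]) for x in arm.place_of(l,p)[:3]])
    r=arm.trace("plate",p); print("trace",[(np.array(x["centre"])*[560,420],x["conf"],int(x["region"].sum())) for x in r])
    for f in(1.57,1.65,1.75): X=tf(np.array([[.065-.172*np.cos(f),0,.088+.172*np.sin(f)]]),.538,-.21,-.217)[0]; print(f,proj(p,X))
    print("plate top mid expected",proj(p,[.538,-.21,.075]),"ends",proj(p,tf(np.array([[.04,0,.075]]),.538,-.21,-.217)[0]),proj(p,tf(np.array([[-.04,0,.075]]),.538,-.21,-.217)[0]))
save(P["scene"],"s2.png"); save(P["top"],"t2.png")
E
python3 fl.py; python3 plan.py .538 -.21 .2 -1.786
```

```text
scene flap_handle [(array([239.4  , 142.506]), 0.65)]
scene plate_window [(array([266.28 , 196.182]), 0.59)]
scene plate [(array([263.48, 204.12]), 0.74)]
trace [(array([268.016, 190.806]), 0.51, 259)]
1.57 [241.8369 143.5727]
1.65 [236.6385 145.8079]
1.75 [230.1899 149.1137]
plate top mid expected [267.6401 187.5504] ends [254.8115 193.2466] [280.1746 181.9848]
top flap_handle []
top plate_window []
top plate []
trace []
1.57 [322.4584 194.0049]
1.65 [323.631 189.02 ]
1.75 [325.0129 183.0073]
plate top mid expected [311.036  227.8511] ends [314.1236 214.9186] [307.918  240.9106]
t 20.75 pos [ 0.495 -0.199  0.31 ] heading -0.21499087723407398 width 0.32612820012813953 gf 0.0 F [ 0.049  1.192 -0.022] q [-0.264  0.223  0.691  1.649 -0.145  1.322  0.235]
delta cm [-0.131  4.472 10.962] rot [0.    0.001 1.571]
delta in final axes cm [ 4.468  0.139 10.963]
```

Emit:
carry_out(claw=[4,4,4,4,4,4,4,4,4,4,4,4,4,4,4,4], delta_pos=[[3.5,0,0],[3.5,0,0],[3.5,0,0],[3.5,0,0],[3,0,0],[0,0,0],[0,0,0],[0,0,0],[0,0,0],[0,0,0],[0,0,0],[0,0,0],[0,0,0],[0,0,0],[0,0,0],[0,0,0]], angular=[[0,0,0],[0,0,0],[0,0,0],[0,0,0],[0,0,0],[0,0,0.145],[0,0,0.145],[0,0,0.145],[0,0,0.145],[0,0,0.145],[0,0,0.145],[0,0,0.145],[0,0,0.145],[0,0,0.145],[0,0,0.145],[0,0,0.12]])

```text
clock: 22.35
position: [0.5307, -0.0329, 0.3097]
ee_rot: [3.122, -0.345, -0.0]
force: [-0.5, -0.3, 0.1]
width: 0.433
gripper_force: 0.0
```

```bash
python3 fl.py
python3 - <<'E'
from h import *
s=cv2.imread("pics/s2.png")[130:230,225:325];t=cv2.imread("pics/t2.png")[175:275,265:365]
cv2.imwrite("pics/plate.png",cv2.resize(np.hstack([s,t]),None,fx=4,fy=4,interpolation=cv2.INTER_CUBIC))
E
```

```text
scene flap_handle [(array([239.4  , 146.412]), 0.64)]
scene plate_window [(array([266.112, 196.308]), 0.54)]
scene plate [(array([268.296, 205.002]), 0.49)]
trace [(array([270.984, 192.318]), 0.77, 284)]
1.57 [241.8369 143.5727]
1.65 [236.6385 145.8079]
1.75 [230.1899 149.1137]
plate top mid expected [267.6401 187.5504] ends [254.8115 193.2466] [280.1746 181.9848]
top flap_handle [(array([324.8 , 188.58]), 0.97), (array([175.672, 231.798]), 0.67), (array([186.424, 236.418]), 0.61)]
top plate_window [(array([310.576, 232.512]), 0.5)]
top plate [(array([309.624, 233.604]), 0.5)]
trace [(array([310.688, 232.092]), 0.65, 121)]
1.57 [322.4584 194.0049]
1.65 [323.631 189.02 ]
1.75 [325.0129 183.0073]
plate top mid expected [311.036  227.8511] ends [314.1236 214.9186] [307.918  240.9106]
```

View pics/plate.png

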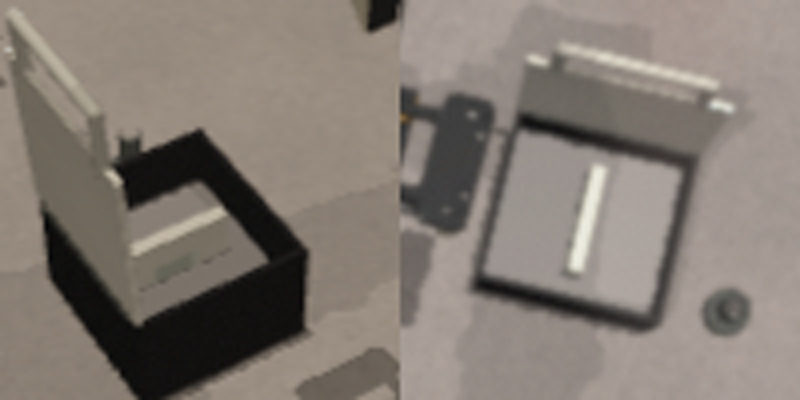

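```bash
python3 - <<'E'
from h import *
np.set_printoptions(precision=4,suppress=True)
P={n:arm.get_image(n) for n in("scene","top")}
print(tri([ray(P["scene"],np.array([281.5,182.2])/[560,420]),ray(P["top"],np.array([308.2,242.3])/[560,420])]))
for n,F in(("scene",(160,200,240,300)),("top",(205,255,295,330))):
    f=P[n]["frame"][F[0]:F[1],F[2]:F[3]].max(2).astype(int)
    m=(f>185).astype(np.uint8); k,lab,st,ce=cv2.connectedComponentsWithStats(m)
    for i in range(1,k):
        if st[i,4]>25:
            ys,xs=np.nonzero(lab==i); r=cv2.minAreaRect(np.c_[xs+F[2],ys+F[0]].astype(np.float32)); print(n,r,cv2.boxPoints(r).tolist())
for c in([.535,-.2095],): print([proj(P[n],[*c,.075]) for n in P])
E
python3 plan.py .535 -.2095 .1 -1.776
```

```text
(array([ 0.4947, -0.2018,  0.071 ]), [np.float64(0.0009335896270021572), np.float64(0.0009335896270021362)])
scene ((269.041259765625, 187.09278869628906), (1.8276232481002808, 22.337617874145508), 66.03751373291016) [[258.4639587402344, 190.7938232421875], [278.8763122558594, 181.72164916992188], [279.6185607910156, 183.39175415039062], [259.2062072753906, 192.46392822265625]]
top ((311.61767578125, 229.02944946289062), (3.6380341053009033, 26.92145538330078), 14.03624439239502) [[306.5882568359375, 241.6470947265625], [313.11767578125, 215.52944946289062], [316.6470947265625, 216.41180419921875], [310.11767578125, 242.52944946289062]]
[array([268.5726, 187.0875]), array([310.8521, 228.8511])]
t 22.95 pos [ 0.53  -0.033  0.31 ] heading -1.7846685048272461 width 0.4341899428511734 gf 0.0 F [-0.044  0.294 -0.09 ] q [-0.723  0.244  0.88   1.662 -0.193  1.327 -1.595]
delta cm [ 4.209 17.155 20.988] rot [-0.    -0.    -0.009]
delta in final axes cm [ 4.06  17.188 20.99 ]
```

Emit:
carry_out(claw=[4,4,4,4,4,4,4,4,4,4,4,4,4,4], delta_pos=[[1,4.3,0],[1,4.3,0],[1,4.3,0],[1.15,4.3,0],[0,0,0],[0,0,4],[0,0,4],[0,0,4],[0,0,4],[0,0,3],[0,0,1],[0,0,0],[0,0,0],[0,0,0]], angular=[[0,0,0],[0,0,0],[0,0,0],[0,0,0],[0,0,0],[0,0,0],[0,0,0],[0,0,0],[0,0,0],[0,0,0],[0,0,0],[0,0,0],[0,0,0],[0,0,0]])

```text
clock: 24.35
position: [0.5355, -0.2103, 0.1116]
ee_rot: [3.123, -0.336, 0.004]
force: [-0.3, 0.4, 0.2]
width: 0.433
gripper_force: 0.0
```

```bash
python3 plan.py .534 -.210 .03 -1.786
```

```text
t 24.35 pos [ 0.535 -0.21   0.112] heading -1.784993753054865 width 0.4330009076750045 gf 0.0 F [-0.292  0.38   0.213] q [-0.263  0.527  0.793  1.845 -0.454  0.958 -1.055]
delta cm [-0.173  0.005  8.161] rot [ 0.    -0.003  0.001]
delta in final axes cm [-0.149  0.005  8.161]
```

Emit:
carry_out(claw=[4,4,4,4,4,4,4,4], delta_pos=[[-0.15,0,2],[0,0,2],[0,0,1.5],[0,0,1],[0,0,0.8],[0,0,0.5],[0,0,0.3],[0,0,0]], angular=[[0,0,0],[0,0,0],[0,0,0],[0,0,0],[0,0,0],[0,0,0],[0,0,0],[0,0,0]])

```text
clock: 25.15
position: [0.5329, -0.2095, 0.0288]
ee_rot: [-3.124, 0.336, -0.0]
force: [-0.8, 0.5, -0.3]
width: 0.437
gripper_force: 0.0
```

Emit:
carry_out(claw=[3,2,1,0,0,0,0], delta_pos=[[0,0,0],[0,0,0],[0,0,0],[0,0,0],[0,0,0],[0,0,0],[0,0,0]], angular=[[0,0,0],[0,0,0],[0,0,0],[0,0,0],[0,0,0],[0,0,0],[0,0,0]], force=25)

```text
clock: 25.85
position: [0.5329, -0.2096, 0.029]
ee_rot: [3.123, -0.336, 0.0]
force: [-0.2, -0.0, 0.6]
width: 0.107
gripper_force: 24.9
```

```bash
python3 plan.py .534 -.210 .03 -1.786
```

```text
t 25.85 pos [ 0.533 -0.21   0.029] heading -1.7851513902645189 width 0.10675561438282268 gf 24.896991848945618 F [-0.18  -0.021  0.618] q [-0.196  0.628  0.703  1.917 -0.557  0.801 -0.971]
delta cm [ 0.119  0.02  -0.103] rot [ 0.    -0.     0.001]
delta in final axes cm [ 0.119  0.02  -0.103]
```

Emit:
carry_out(claw=[0,0,0,0,0,0,0,0,0,0,0,0,0,0,0,0], delta_pos=[[0,0,-0.5],[0,0,-1],[0,0,-1.5],[0,0,-2],[0,0,-2.5],[0,0,-2.5],[0,0,-2.5],[0,0,-2.5],[0,0,-2.1],[0,-2,0],[0,-4,0],[0,-4,0],[0,0,0],[0,0,0],[0,0,0],[0,0,0]], angular=[[0,0,0],[0,0,0],[0,0,0],[0,0,0],[0,0,0],[0,0,0],[0,0,0],[0,0,0],[0,0,0],[0,0,0],[0,0,0],[0,0,0],[0,0,-0.08],[0,0,-0.08],[0,0,-0.075],[0,0,0]])

```text
clock: 27.45
position: [0.554, -0.1118, 0.2011]
ee_rot: [-3.141, -0.034, -0.002]
force: [-0.6, 0.0, -0.6]
width: 0.105
gripper_force: 24.9
```

```bash
python3 plan.py .5128 .1692 .2 -1.55
```

```text
t 27.45 pos [ 0.554 -0.112  0.201] heading -1.5490239582008856 width 0.10483645641054137 gf 24.912782907485962 F [-0.576  0.011 -0.644] q [-0.471  0.398  0.804  1.758 -0.316  1.119 -1.114]
delta cm [ -3.512 -28.186   0.11 ] rot [-0.    -0.001  0.001]
delta in final axes cm [ -3.539 -28.182   0.107]
```

Emit:
carry_out(claw=[0,0,0,0,0,0,0,0,0,0,0,0,0,0], delta_pos=[[-0.3,-2,0],[-0.5,-4,0],[-0.5,-4,0],[-0.5,-4,0],[-0.5,-4,0],[-0.5,-4,0],[-0.5,-4,0],[-0.2,-2,0],[0,-0.2,0],[0,0,2],[0,0,2],[0,0,2],[0,0,1.4],[0,0,0]], angular=[[0,0,0],[0,0,0],[0,0,0],[0,0,0],[0,0,0],[0,0,0],[0,0,0],[0,0,0],[0,0,0],[0,0,0],[0,0,0],[0,0,0],[0,0,0],[0,0,0]])

```text
clock: 28.85
position: [0.5123, 0.1683, 0.1247]
ee_rot: [3.14, 0.029, -0.004]
force: [-0.4, -0.3, -1.3]
width: 0.105
gripper_force: 24.9
```

```bash
python3 plan.py .5128 .1692 .124 -1.55
cat > w.py <<'E'
from h import *
np.set_printoptions(precision=4,suppress=True)
P={n:arm.get_image(n) for n in("scene","top")}
X=arm.observe()["position"]+[0,0,.006]; p=P["scene"]
print("window exp",proj(p,X),"lens pt",proj(p,[.5128,.1692,.13]))
for n in P:
  for l in("plate_window","plate","lens_point","stage_mid","flap_handle"): print(n,l,[(np.array(x["centre"])*[560,420],x["conf"]) for x in arm.place_of(l,P[n])[:2]])
r=arm.trace("plate",p)
if r:
    m=r[0]["region"]; ys,xs=np.nonzero(m); print(r[0]["conf"],m.sum(),xs.min(),xs.max(),ys.min(),ys.max())
    def M(v): return [tf(box(-.04,.04,-.005,.005,-.036,.034),v[0],v[1],.0205)+[0,0,v[2]]]
    C=np.array([[i,k] for i in(-.04,.04) for k in(-.036,.034)])
    print("exp corners",[proj(p,X+[a,-0.005,b]) for a,b in C])
    c,_=cv2.findContours(m.astype(np.uint8),0,2); c=max(c,key=len); print("hull",cv2.approxPolyDP(cv2.convexHull(c),2.0,True)[:,0].tolist())
save(p,"s3.png")
E
python3 w.py
```

```text
t 28.85 pos [0.512 0.168 0.125] heading -1.5523449562658187 width 0.10464819928333081 gf 24.91363137960434 F [-0.37  -0.311 -1.292] q [-0.943  0.431  0.724  1.909 -0.351  0.933 -1.604]
delta cm [ 0.05  -0.094  0.073] rot [ 0.001  0.002 -0.002]
delta in final axes cm [ 0.05  -0.094  0.074]
window exp [391.7725 253.3099] lens pt [391.9086 253.8045]
scene plate_window [(array([392.28 , 253.806]), 0.74)]
scene plate [(array([388.08 , 265.398]), 0.67)]
scene lens_point [(array([392.896, 252.588]), 0.88)]
scene stage_mid [(array([386.792, 270.396]), 0.91)]
scene flap_handle [(array([237.72, 144.9 ]), 0.82), (array([342.104, 226.506]), 0.65)]
top plate_window [(array([177.184, 231.588]), 0.5)]
top plate [(array([181.496, 234.192]), 0.49), (array([322.   , 190.512]), 0.4)]
top lens_point [(array([178.976, 230.79 ]), 0.64)]
top stage_mid [(array([182.784, 231.21 ]), 0.73)]
top flap_handle [(array([326.2  , 192.192]), 0.64)]
0.83 296 377 398 242 273
exp corners [array([397.2536, 250.9623]), array([403.9066, 232.6675]), array([376.0197, 271.4264]), array([381.677 , 253.6174])]
hull [[396, 242], [398, 255], [378, 273], [382, 255]]
```

```bash
cat > lv.py <<'E'
from h import *
from scipy.optimize import least_squares
np.set_printoptions(precision=4,suppress=True)
P={n:arm.get_image(n) for n in("scene","top")}
def quad(fn,c):
    f=cv2.imread("pics/"+fn).max(2); r0,c0=c[1]-25,c[0]-30
    z=cv2.resize(f[r0:r0+50,c0:c0+60],None,fx=8,fy=8,interpolation=cv2.INTER_CUBIC)
    th,m=cv2.threshold(z,0,255,cv2.THRESH_OTSU)
    m=cv2.morphologyEx(m,cv2.MORPH_OPEN,np.ones((75,75)) if fn[0]=="t" else cv2.getStructuringElement(cv2.MORPH_ELLIPSE,(75,75)))
    k,lab,st,ce=cv2.connectedComponentsWithStats(m); i=lab[200,240]
    cs=max(cv2.findContours((lab==i).astype(np.uint8),0,1)[0],key=len)[:,0].astype(float)
    # fit 4 lines on contour points around approximate quad
    q=cv2.approxPolyDP(cv2.convexHull(cs.astype(np.int32)),25,True)[:,0].astype(float)
    L=[]
    for a,b in zip(q,np.roll(q,-1,0)):
        d=(b-a)/np.linalg.norm(b-a); s=(cs-a)@d; e=np.abs((cs-a)@[-d[1],d[0]]); w=cs[(s>.2*np.linalg.norm(b-a))&(s<.8*np.linalg.norm(b-a))&(e<20)]
        v=cv2.fitLine(w.astype(np.float32),cv2.DIST_HUBER,0,.01,.01).ravel(); L.append(np.cross([v[2],v[3],1],[v[2]+v[0],v[3]+v[1],1]))
    pts=[]
    for i in range(len(L)): x=np.cross(L[i-1],L[i]); pts.append(x[:2]/x[2])
    return (np.array(pts)+.5)/8-.5+[c0,r0]
obs=[("scene",0,quad("scene0.png",(386,271))),("top",0,quad("top0.png",(183,234))),("scene",1,quad("s2.png",(386,271))),("top",1,quad("t2.png",(183,234)))]
for o in obs: print(o[0],o[1],o[2].tolist())
S4=np.array([[-1,-1],[-1,1],[1,1],[1,-1]])
def cor(v,i):
    x,y,a,w,h,dz,oy,t0,t1=v; t=(t0,t1)[i]
    X=np.c_[S4[:,0]*w,S4[:,1]*h-.06+oy,np.full(4,.005)]
    return tf(X@R.from_euler("x",t).as_matrix().T+[0,.06,.07+dz],x,y,a)
def res(v):
    r=[]
    for n,i,q in obs:
        u=np.array([proj(P[n],X) for X in cor(v,i)]); D=np.linalg.norm(u[:,None]-q[None],axis=2); r+=list((u-q[D.argmin(1)]).ravel())
    return np.array(r+[v[6]/.0005,v[5]/.003, (v[0]-.5128)/.004,(v[1]-.1692)/.004])
s=least_squares(res,[.5128,.1692,.02,.042,.036,0,0,.1,0],loss="soft_l1"); print(s.x,"rms px",np.sqrt(np.mean(s.fun[:-4]**2)),s.fun[-4:])
J=np.linalg.inv(s.jac.T@s.jac); print("sd",np.sqrt(np.diag(J))*.4)
E
python3 lv.py
```

```text
scene 0 [[384.6013683421486, 250.15526278258767], [410.1100807657096, 265.7238309843933], [386.95022756435554, 289.9264142791211], [361.47408258945535, 272.6995491309587]]
top 0 [[195.48674345211606, 218.1875], [194.356544187997, 248.84989030890011], [170.43051343218696, 247.9423751476145], [171.52181023339276, 218.1875]]
scene 1 [[385.3651933983302, 247.65231058946722], [410.3287505561756, 265.2186975666588], [387.5066617179416, 289.43714524227863], [362.3301322415197, 270.62655982024626]]
top 1 [[212.4375, 208.5625], [212.4375, 258.4375], [161.0953779345916, 258.4375], [152.56249911769464, 251.2472938539922], [152.56250098350623, 208.5625]]
[ 0.5131  0.1683  0.014   0.0463  0.0363 -0.0003 -0.      0.1412  0.0446] rms px 6.55844770042823 [-0.032  -0.0971  0.0702 -0.2231]
sd [0.0005 0.0004 0.006  0.0004 0.0004 0.0009 0.0002 0.0166 0.0179]
```

```bash
sed -i 's/,("top",1,quad("t2.png",(183,234)))//' lv.py; python3 lv.py | tail -2; sed -i 's/v\[5\]\/.003/v[5]\/.02/; s/v\[6\]\/.0005/v[6]\/.005/' lv.py; python3 lv.py | tail -2
```

```text
[ 0.5133  0.1685  0.0176  0.0453  0.0353 -0.0013 -0.      0.1178  0.0183] rms px 0.28088942232681136 [-0.028  -0.4307  0.1373 -0.1836]
sd [0.0005 0.0004 0.0058 0.0003 0.0003 0.001  0.0002 0.0164 0.0178]
[ 0.5131  0.1689  0.0194  0.0453  0.0352 -0.0026 -0.0005  0.1034  0.0051] rms px 0.2650627483070637 [-0.1058 -0.1318  0.0752 -0.078 ]
sd [0.0005 0.0013 0.0059 0.0003 0.0003 0.0013 0.0013 0.0189 0.02  ]
```

```bash
python3 -c "
from cell import arm
print(arm.sign_off())"
```

```text
the job is handed in; nothing more can be done
None
```

I've handed the job in, result not known yet: by my measurements the stage is level to about ±0.02 rad, the flap stands open at about 1.6–1.7 rad, and the gripper holds the plate upright and face-on with its window within about 2 mm of the lens point.

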